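# Shim up the emblem plate and hold the wedge

### The job

The feet under the front edge of the hinged emblem plate need adjusting, so lift them free for me: take the yellow wedge by its black grip block, set it flat on the steel base and push it squarely, thin end first, under the middle of the plate's front edge until the feet just lift off the base, about 4 mm (never more than 10 mm). Finish while still holding the wedge in the gripper, flat on the base, with the plate resting on the wedge; lift the plate with the wedge alone, do not touch it with the gripper, and leave the emblem on it and the blue can, cup, tape roll and sanding block where they are.

Things in the scene. Friction and masses are not known exactly. Their poses are not given: they have to be found in the camera images.
- stand: fixed stand on the table: dark steel base plate 380 (x) x 210 (y) x 8 mm under a hinged aluminium plate. Origin: on the table, under the middle of the aluminium plate's front edge. x points from the apron (robot's side) back to the hinge, z up. The base runs from x = -140 (front of the apron) to +240 mm, top at z = 8 mm
- front_edge (a point): lowest point of the round steel bar (8 mm diameter) along the plate's front edge, at its middle; at rest 20 mm above the stand's origin, that is 12 mm above the top of the base. It rises as much as the feet lift off. About 2.5 to 5.5 N rests on it
- plate (a joint): hinge angle of the aluminium plate, rad: 0 = feet on the base, grows as the front edge rises; hinge 200 mm behind the edge (4 mm of lift = 0.02 rad), no spring. Plate in the stand's frame: x -5 to 200, y -100 to 100 mm, top at z = 30, chrome emblem on it to z = 46. Rubber feet, 16 mm diameter, under the front edge at y = -85 and 85 mm, open gap between
- wedge: loose wedge, 115 long (x) x 32 wide (y) mm, 0.13 kg: yellow ramp, black grip block behind. Origin: centre of its underside; x points to the thin end, z up. Ramp x = 57.5 to -17.5 mm, rising evenly from 3 mm at the thin end to 27 mm. Pushed along the base it meets the plate's edge when its thin end is about 28 mm past it, then lifts it 0.32 mm per mm
- wedge_grip (a point): centre of the wedge's black grip block, which is 40 (x) x 32 (y) x 45 mm tall and stands from the underside up; 37.5 mm behind the wedge's origin, 95 mm behind its thin end, 22.5 mm up. Grasp it across its 32 mm width
- wedge_tip (a point): middle of the thin end of the wedge, at its underside
- can_brown: small blue enamel can with brown drips, 64 mm wide, 61 tall; bystander, origin at the centre of its underside
- cup_green: small pale paper mixing cup, 50 mm wide, 39 tall; bystander, origin at the centre of its underside
- sanding_block: brown cork sanding block, 112 x 69 x 30 mm; bystander, origin at the centre of its underside
- tape_cream: roll of cream masking tape lying flat, 84 mm across, 18 tall; bystander, origin at the centre of its underside
- emblem: winged chrome car emblem lying loose on the plate, 36 x 90 x 14 mm; bystander, origin at the centre of its underside
Things that resemble listed ones, but are neither listed nor needed, are in the scene too. Leave any green, orange or purple look-alike of the wedge alone.

How it is judged (in metres and radians):
On the way, in this order (a step that is already met when the one before it is completed fails the run):
1. the wedge's thin end is under the plate's front edge, between the feet, with the plate still down (x of wedge_tip in the frame of stand between 0.003 and 0.06 m and value of joint plate below 0.005 rad and angle between the x axis of wedge and the x axis of stand, either way round below 0.26 rad and y of wedge_tip in the frame of stand between -0.045 and 0.045 m and angle between wedge's own z axis and vertical below 0.12 rad and z of wedge in the frame of stand below 0.0115 m), for 0.1 s.
2. the wedge has lifted the plate's feet off the base (z of front_edge in the frame of stand above 0.0215 m and contact force between wedge and plate above 0.5 N and angle between wedge's own z axis and vertical below 0.12 rad and z of wedge in the frame of stand below 0.0115 m), for 0.2 s.
At the end, for the whole second after the job is handed in: Front edge 1.5 to 7 mm above rest and carried by the wedge (over 0.7 N); wedge flat on the base (3.5 mm, 7 degrees), thin end within 45 mm of the middle, square within 15 degrees, at rest, gripped in the fingers; fingers and arm clear of the plate (z of front_edge in the frame of stand between 0.0215 and 0.027 m and contact force between wedge and plate above 0.7 N and contact force between the fingers and wedge above 2 N and contact force between each of the arm, the fingers and plate below 0.3 N and linear speed of wedge below 0.01 m/s and angle between the x axis of wedge and the x axis of stand, either way round below 0.26 rad and y of wedge_tip in the frame of stand between -0.045 and 0.045 m and angle between wedge's own z axis and vertical below 0.12 rad and z of wedge in the frame of stand below 0.0115 m); the arm keeps its last pose, push and grip.
It fails at once if the plate's front edge is lifted more than 10 mm (z of front_edge in the frame of stand above 0.0305 m).
It fails at once if the gripper or arm pushes on the plate (contact force between any of the fingers, the arm and plate above 3 N).
It fails at once if the emblem, blue can, cup, tape roll or sanding block is moved by more than 30 mm (distance of any of can_brown, cup_green, sanding_block, tape_cream, emblem from where it was at the start of the episode above 0.03 m).
It also fails if it takes over 38 s, if anything falls off the work surface, if the arm or the gripper's body presses on something with over 40 N, if the wrist force passes 120 N, or if a joint passes its speed limit or range.

### The arm

A 6-joint arm with a two-finger parallel gripper is mounted at the origin on a cart in front of the work surface, level with it; the furniture and walls round the work are solid. World frame = base frame: x ahead of the robot, y to its left, z up, the work surface at z = 0. Lengths are in m, angles in degrees, forces in N, time in s.
With the tool pointing down it reaches from about 0.25 to 0.775 m from the base axis. Payload 4 kg.
Tool frame: the origin (TCP) lies at the very end of the fingers, on their centre line; the grasp point (between the pads) lies 19 mm behind it; z points along the fingers, y is the line along which they close (so a half turn about z gives the same grasp; the last joint's range is limited). The gripper opens to 94 mm and grips with 3 to 60 N. Pads are 16 mm wide; open, the fingers measure 119 mm over their backs; the gripper's body (75 mm by 177 mm) begins 78 mm behind the grasp point.
Start: joints at [-79.36, 4.996, 78.535, -0, 96.463, -5.907], TCP at [0.157, -0.527, 0.183] pointing down, gripper open.
Joint ranges: [-177.83, 177.83], [-43.37, 116.18], [15.69, 146.23], [-61.86, 241.86], [9.47, 152.12], [-147.06, 147.06]. Speed limits (degrees/s): [159.86, 159.86, 180, 180, 180, 180].

### API

Orientations are given as [roll, pitch, yaw] about the fixed x, y, z axes, in that order (R = Rz(yaw) Ry(pitch) Rx(roll)).
In Python, from station import monitor, capture, order gives the robot as it stands. The module is installed in compiled form; this text tells all that it offers.
- The arm moves only by the tool apply_moves, never from a script. Its argument "rows" is a list of rows, each an object of numbers: "x", "y", "z": the shift along the tool's x, y, z normalised to -1 to 1, where 1 is 0.5 m; "roll": the turn about the tool's z normalised to -1 to 1, where 1 is 180 degrees. A call has exactly 10 rows; each row shifts and turns the commanded pose from where the row before left it, along the tool's axes as they then stand; what a row does not reach is not made up. A row lasts 1/8 s, in which the tool goes at most 62.5 mm and 10.7 degrees, less where a joint would pass 70% of its speed; a pose out of reach is approached as far as the arm can. A call with a number of a shift or a turn outside -1 to 1 is refused whole. A call with a gripper value outside its range is refused whole. "hand" is the closure, from -1 (fully open) to 1 (shut), set as the call begins (left out, the last holds). The fingers move at their own pace and stop on an object; the grip force is fixed at half the most. Time passes only in rows, so rows that do not move let the fingers close, or fill a call up. It gives the time, the measured TCP pose, the force, the opening and the grip force at its end, in the units of the state.
- monitor.read_state(): the state, without advancing time (a new reading comes with each control period).
- capture(name): name is "scene" or "top" or "wrist"; returns a dict with "img" (384x512x3 uint8, red, green, blue), "z_map" (384x512 float32, m along the optical axis (not along the pixel's ray), 0 where there is no reading), "K" (3x3 intrinsics, pixels), "R" (3x3) and "t" (3): a world point X has camera coordinates R X + t. Camera axes: x right, y down, z forward; pixel columns grow to the right and rows downward; lengths in m; the calibration is good to about 2 mm. The wrist camera is an equidistant fisheye: a pixel r from the principal point sees the ray r / f radians off the axis. A picture is of the moment at which its call begins.
- order.hand_in(): hands the job in; it is judged then, once.
The state is a dict: "time": time; "q": joint angles; "qd": joint speeds; "effort": joint torques, N m; "position": TCP position; "eef_rot": TCP orientation; "ft_force": force on the tool from outside, world axes, zero at the start; "moment": the same for the moment, N m; "gripper_width": finger opening in m; "grasp_force": force on a finger pad.
Only numpy, scipy, OpenCV 4.12 (cv2) and the standard library are available. Lean on these libraries where they do the work, as an engineer would, in place of code of your own. Each camera call takes 0.05 s, during which the arm holds its last target. There are 200 camera calls.

## Working session

There is one attempt and no reset: what is moved stays moved. The work goes in short steps, Python scripts to look and compute and a tool call to move; the robot and the scene stay as the last step left them, time stands still between calls to the robot, and variables do not carry over. Pictures are saved under pics/ and viewed, at most 10 in all, crops included, and the job is handed in when it is done.

Besides the shell and the picture viewer there is one more tool, called after ">>>" by a JSON object that holds its "fn" and its "kwargs". apply_moves: Moves the arm, as the interface text tells. Its arguments: {"type":"object","properties":{"rows":{"type":"array"},"hand":{"type":"number"}},"required":["rows"]}

```bash
mkdir -p pics; cat > h.py <<'E'
import numpy as np, cv2
from station import monitor, capture, order
def pts(c):
    h,w=c['z_map'].shape; u,v=np.meshgrid(np.arange(w),np.arange(h)); z=c['z_map']; K=c['K']
    X=np.stack([(u-K[0,2])/K[0,0]*z,(v-K[1,2])/K[1,1]*z,z],-1)
    return (X-c['t'])@c['R']
E
python3 - <<'E'
from h import *
a=capture('scene');b=capture('top')
np.savez('c0.npz',s=a['img'],sp=pts(a),t=b['img'],tp=pts(b),tz=b['z_map'])
im=[cv2.cvtColor(x['img'],cv2.COLOR_RGB2BGR) for x in(a,b)]
cv2.imwrite('pics/s.png',im[0]);cv2.imwrite('pics/t.png',im[1])
s=monitor.read_state();print(s['time'],s['position'],s['eef_rot'],s['gripper_width'])
for c in(a,b):print(-c['R'].T@c['t'],c['R'][2],c['K'][0,0])
E
```

```text
0.1 [ 0.15649998 -0.52670508  0.1815161 ] [-1.79886180e+02 -1.00414861e-02  1.65447664e+01] 0.09388095305119824
[-1.03254712  1.56757352  1.18691813] [ 0.66194978 -0.5898203  -0.46253054] 486.7341636942884
[0.23605081 0.13820402 1.91076689] [ 0.18388675 -0.00383567 -0.98293995] 477.26679416899407
```

View pics/s.png

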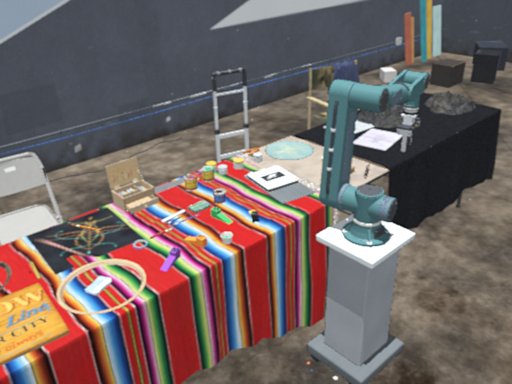

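View pics/t.png

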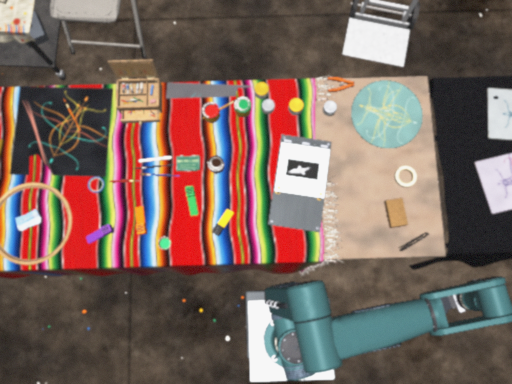

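The top view shows wedge-like things: yellow with black end (223,221), green (193,201), orange (139,219) and purple (100,234). The yellow one with the black block fits the description. The stand's aluminium plate is at (303,165), with its dark apron at (297,210). I'll confirm with an enlarged crop and measure.

```bash
python3 - <<'E'
from h import *
d=np.load('c0.npz');t=d['t'];P=d['tp']
c=cv2.cvtColor(t[125:255,150:340],cv2.COLOR_RGB2BGR)
cv2.imwrite('pics/crop.png',cv2.resize(c,None,fx=4,fy=4,interpolation=cv2.INTER_CUBIC))
hsv=cv2.cvtColor(t,cv2.COLOR_RGB2HSV)
box=np.zeros(t.shape[:2],bool);box[200:243,205:242]=1
zz=P[...,2]
m=box&(zz>.006); print('wedge raised',m.sum())
def rep(n,m,zr=None):
    m=m.astype(np.uint8);k,l,st,_=cv2.connectedComponentsWithStats(m)
    i=1+np.argmax(st[1:,4]);q=P[l==i]
    r=cv2.minAreaRect((q[:,:2]*1000).astype(np.float32));print(n,st[i],r,'z',np.percentile(q[:,2],[5,50,95]),q.mean(0))
rep('w',m); y=box&(hsv[...,0]>20)&(hsv[...,0]<35)&(hsv[...,1]>120)&(zz>.006);rep('yel',y)
rep('blk',m&(hsv[...,2]<80)); rep('tall',m&(zz>.035))
sb=np.zeros_like(box);sb[128:235,262:335]=1
rep('plate',sb&(zz>.022)&(zz<.038));rep('base',sb&(zz>.003)&(zz<.015))
rep('stand',sb&(zz>.004))
for v in range(186,236,4):print(v,np.round(P[v,297],4))
E
```

```text
wedge raised 640
w [205 205  37  38 458] ((372.93756103515625, 235.0062255859375), (300.960693359375, 147.84202575683594), 9.104982376098633) z [0.00675244 0.01233959 0.04744291] [0.44281537 0.24141637 0.03474884]
yel [218 209  15  19 111] ((366.8128967285156, 210.2086181640625), (291.3004150390625, 65.4036865234375), 16.185148239135742) z [0.00800891 0.0169251  0.03900805] [0.46614562 0.24197172 0.05168183]
blk [221 228   2   1   2] ((433.3616943359375, 254.972900390625), (3.775890350341797, 0.0), 92.35356140136719) z [0.03553126 0.03669226 0.03785327] [0.4333617  0.25497291 0.03669226]
tall [211 223  12  12  85] ((347.57904052734375, 203.21109008789062), (254.22610473632812, 45.021427154541016), 40.27937316894531) z [0.03702804 0.0429107  0.0544251 ] [0.42595286 0.27001801 0.08772286]
plate [ 274  139   56   59 2219] ((668.3719482421875, -73.6124267578125), (199.99813842773438, 222.4977569580078), 79.9865493774414) z [0.02365455 0.0302684  0.03680842] [ 0.66520865 -0.07354135  0.03029329]
base [ 262  128   73  107 2699] ((623.9146118164062, -54.87757873535156), (288.0552062988281, 442.2981872558594), 88.25306701660156) z [0.0035163  0.00734523 0.01340753] [ 0.58124329 -0.02342697  0.00786568]
stand [ 262  128   73  107 5301] ((534.5304565429688, -44.648345947265625), (308.6798095703125, 628.3448486328125), 84.67081451416016) z [0.00487465 0.01735031 0.03760602] [ 0.61787667 -0.04905994  0.03765776]
186 [ 0.5931 -0.05    0.0345]
190 [ 0.5783 -0.0501  0.0263]
194 [ 0.5665 -0.0519  0.0006]
198 [ 0.5492 -0.0506  0.0055]
202 [ 0.5332 -0.0501  0.0033]
206 [ 0.516  -0.0487  0.0093]
210 [ 0.5003 -0.0484  0.0049]
214 [ 0.4842 -0.0477  0.004 ]
218 [ 0.4671 -0.0462  0.0117]
222 [ 0.4518 -0.0461  0.0048]
226 [ 0.4364 -0.046  -0.0015]
230 [ 0.4201 -0.0449  0.0015]
234 [ 0.4036 -0.0436  0.0074]
```

View pics/crop.png

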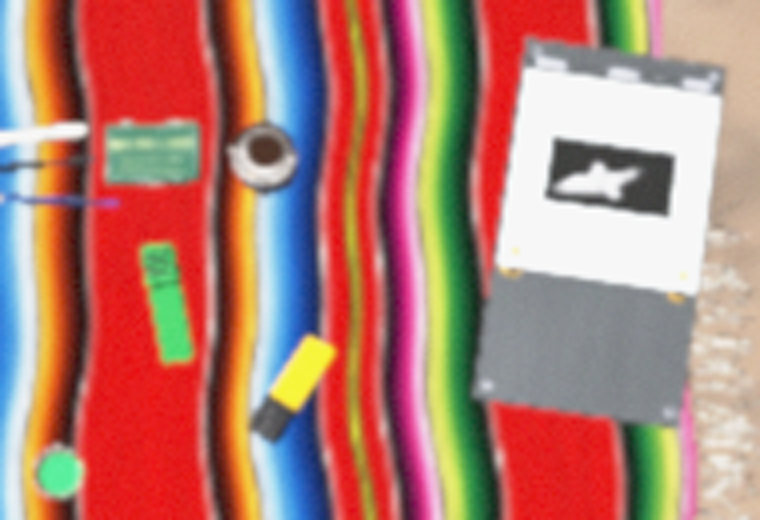

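The crop confirms the yellow wedge at crop (295,385), i.e. full-image (223,221). Its black block is at lower left (272,415) and its thin end at upper right (320,345). The stand's plate front edge runs from crop (497,268) to (690,300).

```bash
cat >> h.py <<'E'
def ray(c,uv,z):
    uv=np.atleast_2d(uv).astype(float); d=np.c_[uv,np.ones(len(uv))]@np.linalg.inv(c['K']).T@c['R']; o=-c['R'].T@c['t']
    return o+d*((z-o[2])/d[:,2])[:,None]
E
python3 - <<'E'
from h import *
c=capture('top');t=c['img'];hsv=cv2.cvtColor(t,cv2.COLOR_RGB2HSV);H,S,V=[hsv[...,i].astype(int) for i in range(3)]
def rect(n,m,b,z):
    k=np.zeros(m.shape,np.uint8);k[b[0]:b[1],b[2]:b[3]]=m[b[0]:b[1],b[2]:b[3]]
    _,l,st,ce=cv2.connectedComponentsWithStats(k);i=1+np.argmax(st[1:,4])
    v,u=np.where(l==i); q=ray(c,np.c_[u,v],z)[:,:2]*1000
    r=cv2.minAreaRect(q.astype(np.float32));print(n,st[i],np.round(q.mean(0),1),r,np.round(cv2.boxPoints(r),0).tolist())
    w,e=np.linalg.eigh(np.cov(q.T));print('  axis',np.degrees(np.arctan2(e[1,1],e[0,1])),np.sqrt(12*w))
rect('yel',(H>22)&(H<36)&(S>140)&(V>150),(200,242,205,242),.015)
rect('blk',(V<95)&(S<110),(218,242,205,235),.045)
rect('plate',(S<40)&(V>190),(130,205,262,335),.03)
rect('dark',(S<60)&(V>70)&(V<150),(190,235,262,335),.008)
E
```

```text
yel [218 209  15  19 134] [475.2 240.2] ((475.095947265625, 239.8839569091797), (30.01644515991211, 72.62885284423828), 57.344757080078125) [[436.0, 247.0], [498.0, 208.0], [514.0, 233.0], [453.0, 272.0]]
  axis 147.2691267838469 [29.58125035 73.36739158]
blk [217 226   7   8  26] [426.5 262.7] ((425.7754211425781, 264.06964111328125), (21.129749298095703, 26.151147842407227), 61.82391357421875) [[409.0, 261.0], [432.0, 249.0], [442.0, 267.0], [419.0, 280.0]]
  axis 159.9135555038 [17.25762751 28.95320836]
plate [ 274  138   61   61 2249] [660.1 -78.6] ((666.4838256835938, -90.99539184570312), (243.02041625976562, 230.03262329101562), 81.54669952392578) [[535.0, -194.0], [762.0, -228.0], [798.0, 12.0], [571.0, 46.0]]
  axis -161.34196881651778 [226.30456087 242.29473162]
dark [ 268  193   56   41 1395] [495.7 -52.5] ((488.2965087890625, -39.61503601074219), (212.62889099121094, 145.97915649414062), 78.5717544555664) [[396.0, -129.0], [539.0, -158.0], [581.0, 50.0], [438.0, 79.0]]
  axis 73.18336474679441 [128.49682206 194.81057484]
```

>>> {"fn": "apply_moves", "kwargs": {"rows": [{"roll": 0.0547},{"roll": 0.0547},{"roll": 0.0547},{"roll": 0.0547},{"roll": 0.0547},{"x": -0.027,"y": -0.109},{"x": -0.027,"y": -0.109},{"x": -0.027,"y": -0.109},{"x": -0.027,"y": -0.109},{"x": -0.027,"y": -0.109}], "hand": -1}}

```text
invalid input at $.rows[0]: expected keys x, y, z, roll
```

>>> {"fn": "apply_moves", "kwargs": {"rows": [{"x": 0,"y": 0,"z": 0,"roll": 0.0547},{"x": 0,"y": 0,"z": 0,"roll": 0.0547},{"x": 0,"y": 0,"z": 0,"roll": 0.0547},{"x": 0,"y": 0,"z": 0,"roll": 0.0547},{"x": 0,"y": 0,"z": 0,"roll": 0.0547},{"x": -0.027,"y": -0.109,"z": 0,"roll": 0},{"x": -0.027,"y": -0.109,"z": 0,"roll": 0},{"x": -0.027,"y": -0.109,"z": 0,"roll": 0},{"x": -0.027,"y": -0.109,"z": 0,"roll": 0},{"x": -0.027,"y": -0.109,"z": 0,"roll": 0}], "hand": -1}}

```text
time: 1.4
position: [0.2471, -0.2596, 0.1823]
eef_rot: [-180.0, -0.0, -32.7]
ft_force: [1.2, 0.0, -0.3]
gripper_width: 0.0944
grasp_force: 0.0
```

>>> {"fn": "apply_moves", "kwargs": {"rows": [{"x": -0.027,"y": -0.109,"z": 0,"roll": 0},{"x": -0.027,"y": -0.109,"z": 0,"roll": 0},{"x": -0.027,"y": -0.109,"z": 0,"roll": 0},{"x": -0.027,"y": -0.109,"z": 0,"roll": 0},{"x": -0.027,"y": -0.109,"z": 0,"roll": 0},{"x": -0.027,"y": -0.109,"z": 0,"roll": 0},{"x": -0.027,"y": -0.109,"z": 0,"roll": 0},{"x": -0.027,"y": -0.109,"z": 0,"roll": 0},{"x": -0.027,"y": -0.109,"z": 0,"roll": 0},{"x": -0.027,"y": -0.109,"z": 0,"roll": 0}]}}

```text
time: 2.65
position: [0.4304, 0.2661, 0.1822]
eef_rot: [-179.8, 0.3, -31.9]
ft_force: [0.1, -0.0, 0.1]
gripper_width: 0.0939
grasp_force: 0.0
```

```bash
cat >> h.py <<'E'
def fray(c,uv,z):
    uv=np.atleast_2d(uv).astype(float); K=c['K']; a=(uv-K[:2,2])/[K[0,0],K[1,1]]; th=np.linalg.norm(a,axis=1,keepdims=True)
    d=np.c_[np.sin(th)*a/np.maximum(th,1e-9),np.cos(th)]@c['R']; o=-c['R'].T@c['t']
    return o+d*((z-o[2])/d[:,2])[:,None]
E
python3 - <<'E'
from h import *
c=capture('wrist');print(monitor.read_state()['position'],c['K'],-c['R'].T@c['t'],c['R'][2])
cv2.imwrite('pics/w1.png',cv2.cvtColor(c['img'],cv2.COLOR_RGB2BGR))
np.savez('w1.npz',**c)
E
```

```text
[0.43217891 0.27072361 0.18057209] [[297.31863964   0.         256.6534964 ]
 [  0.         297.31863964 193.06692086]
 [  0.           0.           1.        ]] [0.48612449 0.22984541 0.38462007] [-0.19731577  0.12718263 -0.97205507]
```

View pics/w1.png

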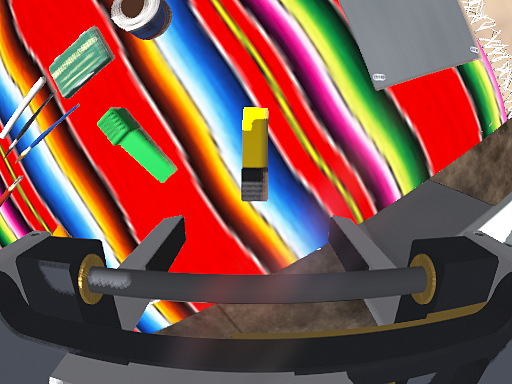

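The wrist view shows the yellow wedge from (255,108) at its thin end to (254,200) at its black block. It lies straight between the fingers, and the stand's apron is at upper right with corners near (378,88) and (478,50).

```bash
python3 - <<'E'
from h import *
c=dict(np.load('w1.npz'));t=c['img'];hsv=cv2.cvtColor(t,cv2.COLOR_RGB2HSV);H,S,V=[hsv[...,i].astype(int) for i in range(3)]
k=np.zeros(V.shape,bool);k[95:215,230:280]=1
y=k&(H>20)&(H<36)&(S>120)&(V>90)
_,l,st,_=cv2.connectedComponentsWithStats(y.astype(np.uint8));i=1+np.argmax(st[1:,4]);y=l==i
print(st[i])
for v in range(104,206,4):
    u=np.where(y[v])[0]; b=np.where(k[v]&(V[v]<110)&(S[v]<110))[0]
    print(v,u[[0,-1]] if len(u) else None,b[[0,-1]] if len(b) else None)
def at(n,uv,z):print(n,np.round(fray(c,uv,z)*1000,1))
u=np.where(y)[1];v=np.where(y)[0]; tip=[(u[v==v.min()].mean()),v.min()-.5]
at('tip top edge',tip,.003)
E
```

```text
[ 243  107   25   61 1489]
104 None [253 253]
108 [244 266] None
112 [243 267] None
116 [243 267] None
120 [243 266] None
124 [243 267] None
128 [243 266] None
132 [243 266] None
136 [243 267] [269 269]
140 [243 267] [271 271]
144 [243 267] [274 274]
148 [243 267] [276 276]
152 [243 267] [278 279]
156 [243 267] None
160 [243 267] None
164 [243 267] None
168 None [244 266]
172 None [243 265]
176 None [242 265]
180 None [242 264]
184 None [242 263]
188 None [242 264]
192 None [242 262]
196 None [242 262]
200 None [242 262]
204 None None
tip top edge [[508.5 226.5   3. ]]
```

```bash
python3 - <<'E'
from h import *
c=dict(np.load('w1.npz'))
T=fray(c,[255,106.5],.003)[0];Rr=fray(c,[255.2,167],.027)[0];B=fray(c,[252.2,202.5],.045)[0]
for a,b,n in((T,Rr,75),(T,B,115),(Rr,B,40)):
    d=(a-b)[:2]*1000;print(n,np.hypot(*d),np.degrees(np.arctan2(d[1],d[0])))
print(T,Rr,B)
# stand front corners seen
print(fray(c,[[372,87],[480,52]],.008))
E
```

```text
75 74.49557165776622 -31.726747767420072
115 114.26490239366233 -33.567122116040146
40 39.87958443849103 -37.00643881720287
[0.50544545 0.22167631 0.003     ] [0.44208207 0.2608512  0.027     ] [0.41023552 0.28485491 0.045     ]
[[ 0.45085014  0.07479376  0.008     ]
 [ 0.41693758 -0.13469139  0.008     ]]
```

>>> {"fn": "apply_moves", "kwargs": {"rows": [{"x": -0.0128,"y": 0.003,"z": 0.02,"roll": 0},{"x": 0,"y": 0,"z": 0.06,"roll": 0},{"x": 0,"y": 0,"z": 0.06,"roll": 0},{"x": 0,"y": 0,"z": 0.06,"roll": 0},{"x": 0,"y": 0,"z": 0.06,"roll": 0},{"x": 0,"y": 0,"z": 0.05,"roll": 0},{"x": 0,"y": 0,"z": 0.028,"roll": 0},{"x": 0,"y": 0,"z": 0,"roll": 0},{"x": 0,"y": 0,"z": 0,"roll": 0},{"x": 0,"y": 0,"z": 0,"roll": 0}]}}

```text
time: 3.95
position: [0.4257, 0.2655, 0.0149]
eef_rot: [-179.6, 0.3, -31.9]
ft_force: [0.2, -0.4, -0.2]
gripper_width: 0.094
grasp_force: 0.0
```

>>> {"fn": "apply_moves", "kwargs": {"rows": [{"x": 0,"y": 0,"z": 0,"roll": 0},{"x": 0,"y": 0,"z": 0,"roll": 0},{"x": 0,"y": 0,"z": 0,"roll": 0},{"x": 0,"y": 0,"z": 0,"roll": 0},{"x": 0,"y": 0,"z": 0,"roll": 0},{"x": 0,"y": 0,"z": 0,"roll": 0},{"x": 0,"y": 0,"z": 0,"roll": 0},{"x": 0,"y": 0,"z": 0,"roll": 0},{"x": 0,"y": 0,"z": 0,"roll": 0},{"x": 0,"y": 0,"z": 0,"roll": 0}], "hand": 1}}

```text
time: 5.2
position: [0.4249, 0.2653, 0.0137]
eef_rot: [-179.7, 0.3, -31.9]
ft_force: [-0.2, 0.9, 0.6]
gripper_width: 0.0317
grasp_force: 29.7
```

>>> {"fn": "apply_moves", "kwargs": {"rows": [{"x": 0,"y": 0,"z": -0.03,"roll": 0},{"x": 0,"y": 0,"z": -0.05,"roll": 0},{"x": 0,"y": 0,"z": -0.06,"roll": 0},{"x": 0,"y": 0,"z": 0,"roll": -0.0435},{"x": 0,"y": 0,"z": 0,"roll": -0.0435},{"x": 0,"y": 0,"z": 0,"roll": -0.0435},{"x": 0.023,"y": 0.084,"z": 0,"roll": 0},{"x": 0.023,"y": 0.084,"z": 0,"roll": 0},{"x": 0.023,"y": 0.084,"z": 0,"roll": 0},{"x": 0.023,"y": 0.084,"z": 0,"roll": 0}]}}

```text
time: 6.45
position: [0.4456, 0.0901, 0.0829]
eef_rot: [-179.7, 0.2, -8.4]
ft_force: [1.1, 0.0, -0.9]
gripper_width: 0.0318
grasp_force: 29.7
```

>>> {"fn": "apply_moves", "kwargs": {"rows": [{"x": 0.023,"y": 0.084,"z": 0,"roll": 0},{"x": 0.023,"y": 0.084,"z": 0,"roll": 0},{"x": 0.023,"y": 0.084,"z": 0,"roll": 0},{"x": 0,"y": 0,"z": 0,"roll": 0},{"x": 0,"y": 0,"z": 0,"roll": 0},{"x": 0,"y": 0,"z": 0,"roll": 0},{"x": 0,"y": 0,"z": 0,"roll": 0},{"x": 0,"y": 0,"z": 0,"roll": 0},{"x": 0,"y": 0,"z": 0,"roll": 0},{"x": 0,"y": 0,"z": 0,"roll": 0}]}}

```text
time: 7.7
position: [0.4614, -0.0379, 0.0814]
eef_rot: [-179.7, 0.2, -8.4]
ft_force: [0.7, 0.5, -0.8]
gripper_width: 0.0317
grasp_force: 29.7
```

```bash
python3 - <<'E'
from h import *
c=capture('wrist');s=monitor.read_state();print(s['position'],s['eef_rot'],s['gripper_width'])
cv2.imwrite('pics/w2.png',cv2.cvtColor(c['img'],cv2.COLOR_RGB2BGR))
np.savez('w2.npz',**c)
E
```

```text
[ 0.46142699 -0.03790856  0.08138862] [-179.65284512    0.23249741   -8.43582834] 0.03165269667248581
```

View pics/w2.png

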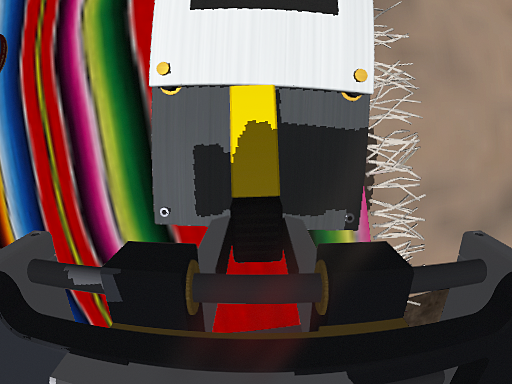

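The wedge is held level over the apron, with its thin end at (253,85). The plate's front edge runs from (149,86) to (372,97), with feet at (170,92) and (350,97).

```bash
python3 - <<'E'
from h import *
c=dict(np.load('w2.npz'));t=c['img'];hsv=cv2.cvtColor(t,cv2.COLOR_RGB2HSV);S,V=hsv[...,1].astype(int),hsv[...,2].astype(int)
P=[]
for u in list(range(185,225,3))+list(range(285,340,3)):
    w=np.where((V[60:110,u]>150)&(S[60:110,u]<50))[0]; P.append((u,60+w.max()+.5))
P=np.array(P);print(P[::5])
q=fray(c,P,.030)[:,:2]*1000
vx,vy,x0,y0=cv2.fitLine(q.astype(np.float32),cv2.DIST_HUBER,0,.01,.01).ravel()
print('edge yaw',np.degrees(np.arctan2(vy,vx))%180-90, x0,y0, 'res',np.abs((q-[x0,y0])@[vy,-vx]).max())
# left/right plate sides
for v in (50,60,70,78):
    w=np.where((V[v]>150)&(S[v]<50)&(np.arange(512)>145)&(np.arange(512)<378))[0]; g=fray(c,[[w[0]-.5,v],[w[-1]+.5,v]],.03)[:,:2]*1000
    print(v,w[[0,-1]],g.round(1).tolist(),np.hypot(*(g[0]-g[1])))
y=(hsv[...,0]>20)&(hsv[...,0]<36)&(S>150)&(V>60)
for v in (84,85,86,87,88,100,130,160,190):
    w=np.where(y[v,220:290])[0];print(v,(220+w[[0,-1]]) if len(w) else 0)
print('base corners',fray(c,[[153,224],[358,231]],.008)*1000)
z=.07
print('tip',fray(c,[253,84.5],z+.003)*1000,'ramp top end',fray(c,[256,197],z+.027)*1000)
E
```

```text
[[185.   84.5]
 [200.   84.5]
 [215.   84.5]
 [288.   85.5]
 [303.   86.5]
 [318.   88.5]
 [333.   89.5]]
edge yaw -10.204124 553.47614 -83.8937 res 0.7131612667823753
50 [151 374] [[609.2, 35.3], [580.7, -161.8]] 199.15952180864124
60 [150 373] [[600.1, 37.4], [571.4, -159.1]] 198.56843968395626
70 [149 374] [[591.1, 39.5], [562.1, -158.5]] 200.11338370338103
78 [149 377] [[583.8, 40.5], [554.7, -160.2]] 202.86423317132818
84 0
85 [234 274]
86 [230 274]
87 [230 274]
88 [230 274]
100 [230 275]
130 [230 276]
160 [230 278]
190 [231 279]
base corners [[ 444.46495102   72.77330088    8.        ]
 [ 406.2019964  -134.77746207    8.        ]]
tip [[554.22679446 -49.32401872  73.        ]] ramp top end [[479.74853505 -40.48953836  97.        ]]
```

>>> {"fn": "apply_moves", "kwargs": {"rows": [{"x": -0.016,"y": 0.01,"z": 0,"roll": 0.008},{"x": 0,"y": 0,"z": 0,"roll": 0},{"x": 0,"y": 0,"z": 0.03,"roll": 0},{"x": 0,"y": 0,"z": 0.03,"roll": 0},{"x": 0,"y": 0,"z": 0.03,"roll": 0},{"x": 0,"y": 0,"z": 0.02,"roll": 0},{"x": 0,"y": 0,"z": 0.006,"roll": 0},{"x": 0,"y": 0,"z": 0,"roll": 0},{"x": 0,"y": 0,"z": 0,"roll": 0},{"x": 0,"y": 0,"z": 0,"roll": 0}]}}

```text
time: 9.0
position: [0.4531, -0.0415, 0.024]
eef_rot: [-179.7, 0.2, -9.9]
ft_force: [0.3, -0.5, -1.2]
gripper_width: 0.0317
grasp_force: 29.7
```

```bash
python3 - <<'E'
from h import *
c=capture('wrist');s=monitor.read_state();print(s['position'],s['eef_rot'],s['ft_force'])
cv2.imwrite('pics/w3.png',cv2.cvtColor(c['img'],cv2.COLOR_RGB2BGR))
np.savez('w3.npz',**c)
E
```

```text
[ 0.4530157  -0.0414583   0.02391234] [-1.79662744e+02  1.75674960e-01 -9.88238415e+00] [ 0.34498794 -0.51917428 -2.14744416]
```

View pics/w3.png

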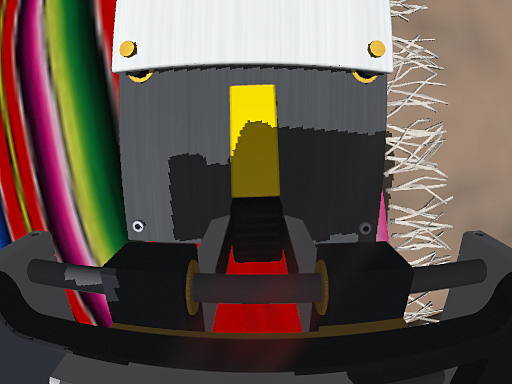

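The wedge is now low over the apron, with its thin end at (253,85). It is centred between the feet at (140,75) and (365,75), just in front of the plate edge at row ~68.

>>> {"fn": "apply_moves", "kwargs": {"rows": [{"x": 0,"y": 0,"z": 0.002,"roll": 0},{"x": 0,"y": 0,"z": 0.002,"roll": 0},{"x": 0,"y": 0,"z": 0.001,"roll": 0},{"x": 0,"y": 0,"z": 0,"roll": 0},{"x": 0,"y": 0,"z": 0,"roll": 0},{"x": 0,"y": 0,"z": 0,"roll": 0},{"x": 0,"y": 0,"z": 0,"roll": 0},{"x": 0,"y": 0,"z": 0,"roll": 0},{"x": 0,"y": 0,"z": 0,"roll": 0},{"x": 0,"y": 0,"z": 0,"roll": 0}]}}

```text
time: 10.3
position: [0.4527, -0.0413, 0.0217]
eef_rot: [-179.7, 0.2, -9.9]
ft_force: [-1.9, 1.2, 5.5]
gripper_width: 0.0316
grasp_force: 29.7
```

```bash
python3 - <<'E'
from h import *
c=dict(np.load('w3.npz'));t=c['img'];hsv=cv2.cvtColor(t,cv2.COLOR_RGB2HSV);S,V=hsv[...,1].astype(int),hsv[...,2].astype(int)
P=[]
for u in list(range(160,345,4)):
    w=np.where((V[30:80,u]>150)&(S[30:80,u]<50))[0]; P.append((u,30+w.max()+.5))
P=np.array(P);q=fray(c,P,.030)[:,:2]*1000
vx,vy,x0,y0=cv2.fitLine(q.astype(np.float32),cv2.DIST_HUBER,0,.01,.01).ravel()
if vy<0:vx,vy=-vx,-vy
print('edge yaw',np.degrees(np.arctan2(vy,vx))-90,x0,y0)
tip=fray(c,[253,84.5],.015)[0]*1000;print(tip,'tip in stand x',(tip[:2]-[x0,y0])@[vy,-vx]-5)
print(fray(c,[[125,240],[388,240]],.008)*1000)
s=monitor.read_state();print(s['position'],s['ft_force'])
E
```

```text
edge yaw -10.398056 560.79584 -44.281128
[545.6817821  -55.31027218  15.        ] tip in stand x -17.875243444068857
[[ 445.11023152   74.06289153    8.        ]
 [ 406.9721036  -146.64862255    8.        ]]
[ 0.45271168 -0.04132854  0.02165686] [-1.87280792  1.17120479  5.54380186]
```

>>> {"fn": "apply_moves", "kwargs": {"rows": [{"x": 0.009,"y": 0,"z": 0,"roll": 0},{"x": 0.009,"y": 0,"z": 0,"roll": 0},{"x": 0.009,"y": 0,"z": 0,"roll": 0},{"x": 0.009,"y": 0,"z": 0,"roll": 0},{"x": 0.009,"y": 0,"z": 0,"roll": 0},{"x": 0.009,"y": 0,"z": 0,"roll": 0},{"x": 0.009,"y": 0,"z": 0,"roll": 0},{"x": 0.009,"y": 0,"z": 0,"roll": 0},{"x": 0,"y": 0,"z": 0,"roll": 0},{"x": 0,"y": 0,"z": 0,"roll": 0}]}}

```text
time: 11.55
position: [0.4885, -0.0478, 0.0217]
eef_rot: [-179.7, 0.2, -9.9]
ft_force: [-2.5, 0.5, 6.3]
gripper_width: 0.0314
grasp_force: 29.7
```

>>> {"fn": "apply_moves", "kwargs": {"rows": [{"x": 0,"y": 0,"z": 0,"roll": 0},{"x": 0,"y": 0,"z": 0,"roll": 0},{"x": 0,"y": 0,"z": 0,"roll": 0},{"x": 0,"y": 0,"z": 0,"roll": 0},{"x": 0.002,"y": 0,"z": 0,"roll": 0},{"x": 0.002,"y": 0,"z": 0,"roll": 0},{"x": 0,"y": 0,"z": 0,"roll": 0},{"x": 0,"y": 0,"z": 0,"roll": 0},{"x": 0,"y": 0,"z": 0,"roll": 0},{"x": 0,"y": 0,"z": 0,"roll": 0}]}}

```text
time: 12.8
position: [0.4898, -0.048, 0.0216]
eef_rot: [-179.7, 0.3, -9.9]
ft_force: [-3.0, -0.3, 5.6]
gripper_width: 0.0316
grasp_force: 29.7
```

```bash
python3 - <<'E'
from h import *
c=capture('wrist');s=monitor.read_state();print(s['position'],s['eef_rot'],s['ft_force'])
cv2.imwrite('pics/w4.png',cv2.cvtColor(c['img'],cv2.COLOR_RGB2BGR))
np.savez('w4.npz',**c)
E
```

```text
[ 0.48976975 -0.0479872   0.0216549 ] [-179.68513877    0.26074141   -9.87658586] [-4.46080757  0.77834118  6.58454275]
```

View pics/w4.png

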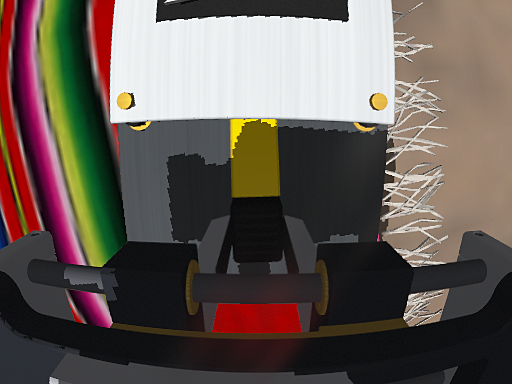

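The thin end is now hidden under the plate's front edge at (254,120), centred between the feet.

```bash
cat > m.py <<'E'
from h import *
def meas(c,lift=0.):
    t=c['img'];hsv=cv2.cvtColor(t,cv2.COLOR_RGB2HSV);H,S,V=[hsv[...,i].astype(int) for i in range(3)]
    P=[]
    for u in list(range(170,225,4))+list(range(285,340,4)):
        w=np.where((V[60:185,u]>150)&(S[60:185,u]<50))[0]; P.append((u,60+w.max()+.5))
    P=np.array(P);q=fray(c,P,.030+lift)[:,:2]*1000
    vx,vy,x0,y0=cv2.fitLine(q.astype(np.float32),cv2.DIST_HUBER,0,.01,.01).ravel()
    if vy<0:vx,vy=-vx,-vy
    y=(H>20)&(H<36)&(S>150)&(V>60); v=np.where(y[:,255])[0].max()+.5
    r=fray(c,[255,v],.035)[0][:2]*1000
    d=-(r-[x0,y0])@[vy,-vx]+5  # ramp end behind stand origin
    print('edge',np.round([x0,y0],1),'yaw',np.degrees(np.arctan2(vy,vx))-90,'row',v,'tip past',75-d)
    s=monitor.read_state();print(s['time'],s['position'],s['eef_rot'],s['ft_force'])
E
python3 -c "
from m import *
for f in('w3.npz','w4.npz'): meas(dict(np.load(f)))"
```

```text
edge [557.8 -60.1] yaw -10.409195 row 196.5 tip past -18.70467967242041
12.85 [ 0.48976975 -0.0479872   0.0216549 ] [-179.68513877    0.26074141   -9.87658586] [-4.46080757  0.77834118  6.58454275]
edge [558.9 -55. ] yaw -10.376709 row 196.5 tip past 19.06677223300131
12.85 [ 0.48976975 -0.0479872   0.0216549 ] [-179.68513877    0.26074141   -9.87658586] [-4.46080757  0.77834118  6.58454275]
```

>>> {"fn": "apply_moves", "kwargs": {"rows": [{"x": 0.004,"y": 0,"z": 0,"roll": 0},{"x": 0.004,"y": 0,"z": 0,"roll": 0},{"x": 0.004,"y": 0,"z": 0,"roll": 0},{"x": 0.004,"y": 0,"z": 0,"roll": 0},{"x": 0.004,"y": 0,"z": 0,"roll": 0},{"x": 0.004,"y": 0,"z": 0,"roll": 0},{"x": 0,"y": 0,"z": 0,"roll": 0},{"x": 0,"y": 0,"z": 0,"roll": 0},{"x": 0,"y": 0,"z": 0,"roll": 0},{"x": 0,"y": 0,"z": 0,"roll": 0}]}}

```text
time: 14.1
position: [0.4986, -0.049, 0.0215]
eef_rot: [-179.6, 0.6, -9.8]
ft_force: [-10.6, 1.7, 11.7]
gripper_width: 0.0318
grasp_force: 30.0
```

```bash
python3 -c "
from m import *
c=capture('wrist');np.savez('w5.npz',**c);meas(c);meas(c,.002)"
```

```text
edge [559.7 -61.6] yaw -7.776169 row 196.5 tip past 26.253260595163496
14.15 [ 0.49864316 -0.04901838  0.0214609 ] [-179.64387526    0.64871576   -9.83851269] [-10.74102455   2.82438536  12.04935577]
edge [559.8 -61.6] yaw -7.7761536 row 196.5 tip past 26.19919783139651
14.15 [ 0.49864316 -0.04901838  0.0214609 ] [-179.64387526    0.64871576   -9.83851269] [-10.74102455   2.82438536  12.04935577]
```

>>> {"fn": "apply_moves", "kwargs": {"rows": [{"x": 0.004,"y": 0,"z": 0,"roll": 0},{"x": 0.004,"y": 0,"z": 0,"roll": 0},{"x": 0.004,"y": 0,"z": 0,"roll": 0},{"x": 0,"y": 0,"z": 0,"roll": 0},{"x": 0,"y": 0,"z": 0,"roll": 0},{"x": 0,"y": 0,"z": 0,"roll": 0},{"x": 0,"y": 0,"z": 0,"roll": 0},{"x": 0,"y": 0,"z": 0,"roll": 0},{"x": 0,"y": 0,"z": 0,"roll": 0},{"x": 0,"y": 0,"z": 0,"roll": 0}]}}

```text
time: 15.4
position: [0.5034, -0.0498, 0.0213]
eef_rot: [-179.6, 0.8, -9.9]
ft_force: [-12.7, 3.3, 13.3]
gripper_width: 0.0314
grasp_force: 30.0
```

```bash
python3 -c "
from m import *
c=capture('wrist');np.savez('w6.npz',**c);meas(c,.002)
cv2.imwrite('pics/w6.png',cv2.cvtColor(c['img'],cv2.COLOR_RGB2BGR))"
```

```text
edge [563.1 -56.3] yaw -4.0357513 row 197.5 tip past 27.757561532564864
15.45 [ 0.50337634 -0.04978352  0.02134489] [-179.6400022     0.79984121   -9.84878723] [-12.39074436   2.66479743  13.7699517 ]
```

View pics/w6.png

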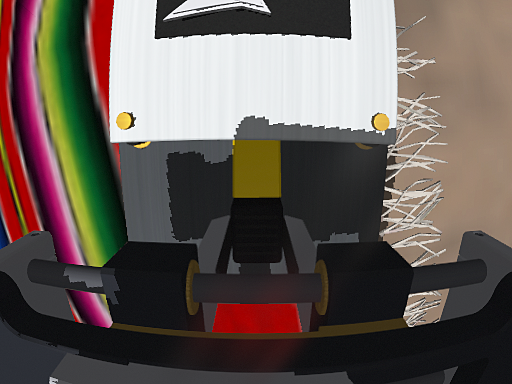

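The wedge sits under the edge at (256,142), and the gripper's shadow now spoils the right half of the edge mask, so I'll use the left columns only. I'll push further.

>>> {"fn": "apply_moves", "kwargs": {"rows": [{"x": 0.003,"y": 0,"z": 0,"roll": 0},{"x": 0.003,"y": 0,"z": 0,"roll": 0},{"x": 0.003,"y": 0,"z": 0,"roll": 0},{"x": 0.003,"y": 0,"z": 0,"roll": 0},{"x": 0.003,"y": 0,"z": 0,"roll": 0},{"x": 0,"y": 0,"z": 0,"roll": 0},{"x": 0,"y": 0,"z": 0,"roll": 0},{"x": 0,"y": 0,"z": 0,"roll": 0},{"x": 0,"y": 0,"z": 0,"roll": 0},{"x": 0,"y": 0,"z": 0,"roll": 0}]}}

```text
time: 16.7
position: [0.5108, -0.0514, 0.0214]
eef_rot: [-179.7, 0.8, -9.9]
ft_force: [-13.4, 2.3, 13.7]
gripper_width: 0.0314
grasp_force: 30.0
```

```bash
sed -i 's/list(range(170,225,4))+list(range(285,340,4))/list(range(165,228,4))/' m.py; python3 -c "
from m import *
c=capture('wrist');np.savez('w7.npz',**c)
for f in ('w4','w5','w6','w7'):meas(dict(np.load(f+'.npz')),.002)
cv2.imwrite('pics/w7.png',cv2.resize(cv2.cvtColor(c['img'],cv2.COLOR_RGB2BGR)[90:270,100:410],None,fx=2.5,fy=2.5))"
```

```text
edge [564.6 -23.3] yaw -10.7834015 row 196.5 tip past 19.40232334365661
16.75 [ 0.51074402 -0.05135366  0.02133828] [-179.66908555    0.79678252   -9.85690156] [-12.95937254   3.84690495  12.97683598]
edge [565.8 -18.9] yaw -10.29055 row 196.5 tip past 27.774324037814516
16.75 [ 0.51074402 -0.05135366  0.02133828] [-179.66908555    0.79678252   -9.85690156] [-12.95937254   3.84690495  12.97683598]
edge [565.  -22.2] yaw -10.775169 row 197.5 tip past 32.49058199672343
16.75 [ 0.51074402 -0.05135366  0.02133828] [-179.66908555    0.79678252   -9.85690156] [-12.95937254   3.84690495  12.97683598]
edge [565.9 -17.2] yaw -9.802536 row 197.5 tip past 39.30733458771438
16.75 [ 0.51074402 -0.05135366  0.02133828] [-179.66908555    0.79678252   -9.85690156] [-12.95937254   3.84690495  12.97683598]
```

View pics/w7.png

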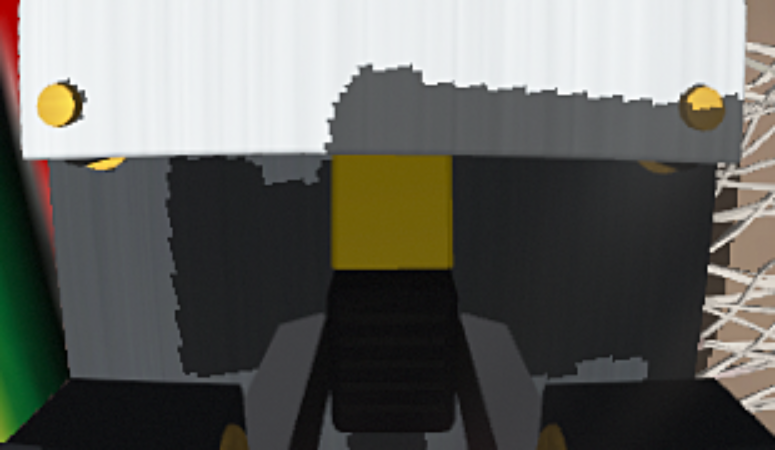

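The plate edge at crop (390,155) rests on the ramp, square and centred. Before handing in I'll check the lift independently from the depth map, comparing plate height near the edge before and after.

```bash
python3 -c "
from h import *
for f in ('w3','w4','w6','w7'):
    c=dict(np.load(f+'.npz'));K=c['K'];v,u=np.mgrid[:384,:512];a=np.stack([(u-K[0,2])/K[0,0],(v-K[1,2])/K[1,1]],-1);th=np.linalg.norm(a,axis=-1,keepdims=True)
    d=np.concatenate([np.tan(th)*a/np.maximum(th,1e-9),np.ones_like(th)],-1)*c['z_map'][...,None]
    X=(d-c['t'])@c['R']; yaw=np.radians(-9.9);dx=X[...,0]-.5635;dy=X[...,1]+.056
    sx=dx*np.cos(yaw)+dy*np.sin(yaw);sy=-dx*np.sin(yaw)+dy*np.cos(yaw);Z=X[...,2];ok=c['z_map']>0
    p=ok&(sx>.005)&(sx<.025)&(abs(sy)<.07)&(Z>.015)&(Z<.06);b=ok&(sx<-.01)&(sx>-.05)&(abs(sy)>.035)&(abs(sy)<.09)&(Z<.02)
    print(f,p.sum(),np.median(Z[p])*1e3,b.sum(),np.median(Z[b])*1e3,'diff',(np.median(Z[p])-np.median(Z[b]))*1e3)
"
```

```text
w3 5584 30.603431619269315 7341 8.616003512154464 diff 21.987428107114855
w4 6244 30.612678682340828 7346 8.623959765331225 diff 21.9887189170096
w6 6444 32.20212795778084 7192 8.65596698492908 diff 23.54616097285176
w7 6601 34.41136834382435 7040 8.639775936162437 diff 25.771592407661913
```

The depth map shows the edge lifted about 4.1 mm (1.7 mm at the previous stop), so I'm handing in.

```bash
python3 -c "
from station import order
print(order.hand_in())"
```

```text
the job is handed in; nothing more can be done
None
```

The job is handed in, though the judge returned no result: the wedge is held flat under the middle of the plate's front edge, square and still gripped, with the feet about 4 mm off the base.

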